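Tighten a camera's lens ring with a pin wrench

ROBOT

A 6-joint arm with a two-finger parallel gripper is mounted at the origin on the work surface. World frame = base frame: x ahead of the robot, y to its left, z up, the work surface at z = 0. Lengths are in m, angles in rad, forces in N, time in s.
With the tool pointing down it reaches from about 0.275 to 0.85 m from the base axis. Payload 19 kg.
Tool frame: the origin (TCP) lies at the centre of the arm's flange, where the gripper is bolted on; the fingertips stand 173 mm ahead of it and the grasp point (between the pads) lies 155 mm ahead of it; z points along the fingers, y is the direction in which the jaws open and shut (so a half turn about z gives the same grasp; the last joint's range is limited). The gripper opens to 85 mm and grips with 20 to 120 N. Pads are 22 mm wide; open, the fingers measure 114 mm over their backs; the gripper's body (76 mm by 85 mm) begins 54 mm behind the grasp point. The pads swing forward as they close: fully open they stand 13 mm farther back than shut.
Start: joints at [1.118, 0.15, 1.437, -0, 1.554, -0.134], TCP at [0.18, 0.546, 0.405] pointing down, gripper open.
Joint ranges: [-2.8, 2.8], [-0.68, 2.1], [0.12, 2.68], [-1.39, 4.53], [0.16, 2.79], [-2.81, 2.81]. Speed limits (rad/s): [1.89, 1.89, 2.22, 3.01, 3.01, 3.01].

INTERFACE

Orientations are given as a unit quaternion [w, x, y, z].
In Python, from workcell import * gives the robot as it stands.
- The arm moves only by the tool move_arm, never from a script. Its argument "targets" is a list of rows, each a list of 7 numbers: the turn, a rotation vector about the tool's x, y, z in degrees, then the shift along the tool's x, y, z in mm, then the finger opening in mm, from 0 to 85.4. A call has 1 to 20 rows; each row is the pose to reach, as a shift and turn from the pose measured when the call began, along the tool's axes at that moment; what a row does not reach only later rows make up. A row lasts 1/12 s, in which the tool goes at most 41.7 mm and 7.16 degrees, less where a joint would pass 70% of its speed; a pose out of reach is approached as far as the arm can. A call with a gripper value outside its range is refused whole. The fingers move at their own pace and stop on an object; "grip_force" is the grip in N (left out, the last holds). Time passes only in rows, so rows that repeat a pose let the fingers close. It gives the time, the measured TCP pose, the force and the opening at its end, in the units of the state.
- observe(): the state, without advancing time (a new reading comes with each control period).
- get_image(name): name is "scene" or "top" or "wrist"; returns the picture (480x640x3 uint8, red, green, blue); there is no depth.
- calibration(name): a dict with "mtx" (3x3 intrinsics, pixels), "camera_from_world" (4x4, takes a point from world to camera coordinates); the wrist camera has in their place "mount" (4x4, takes a point from camera to tool coordinates, whose origin is the TCP and whose axes are the flange's). Camera axes: x right, y up, looking along -z (the intrinsics and any distortion apply to the point x, -y, -z); pixel columns grow to the right and rows downward; lengths in m; the calibration is good to about 2 mm. A picture is of the moment at which its call begins: read the wrist's pose just before it. calibration takes no time and is no camera call.
- job_done(): hands the job in, once; it reports no verdict.
The state is a dict: "time_s": time; "joints": joint angles; "qd": joint speeds; "joint_torque": joint torques, N m; "tcp_pos": TCP position; "eef_rot": TCP orientation; "wrist_force": force on the tool from outside, world axes, zero at the start; "moment": the same for the moment, N m; "finger_gap": opening from 0.0 (shut) to 1.0 (fully open).
Only numpy, scipy, OpenCV 4.12 (cv2) and the standard library are available. Lean on these libraries where they do the work, as an engineer would, in place of code of your own. Each camera call takes 0.05 s, during which the arm holds its last target.

TASK

Take the pin wrench out of its cup and seat both of its pins fully in the two holes of the lens ring on the camera, before turning the ring; feel for the holes gently. Then turn the ring clockwise with the wrench until it stops, without forcing it, and stand the wrench back in its cup, leaving the other things on the bench alone.

Things in the scene. Friction and masses are not known exactly. Their poses are not given: they have to be found in the camera images.
- wrench_handle (a point): centre of the handle of the pin wrench, a loose upright tool of about 160 g, standing in its cup at the start. The handle is a black bar 66 mm long (wrench x), 14 mm thick (wrench y), 24 mm high; grip it across the 14 mm. Wrench z points up. Below the handle a steel shaft 16 mm across, 25 mm long, leads down to the head. Handle centre 54 mm above the pin tips.
- wrench_head (a point): centre of the wrench's round steel head, 52 mm across and 12 mm high, its lower edge bevelled 3 mm; 43 mm below the handle's centre. Two pins stick straight down from it, 5 mm across and 5 mm long, 20 mm to either side of the axis, in line with the handle (along wrench x).
- wrench_tip (a point): point on the wrench's axis level with the tips of its two pins, 54 mm below the handle's centre; axes as the handle's
- camera_rim (a point): centre of the camera's rim, 56 mm above the bench: a round black barrel 91 mm across, fixed lens-up on an aluminium plate 130 x 120 mm. Camera x runs to the connector stub on its side. The round recess in it is 53.6 mm across, 12 mm deep to the lens ring, and guides the wrench's head with 0.8 mm to spare all round; the head is in it before the pins touch the ring.
- ring_face (a point): centre of the lens ring's upper face, 44 mm above the bench (axes as the camera's). Steel ring, two holes right through (8 mm), 7 mm across, opposite, 20 mm off centre; lens between. The holes' line starts 0.15 to 1.25 rad anticlockwise (from above) of camera x, differing from camera to camera, not told by joint ring: feel or look. Keep the wrench's forces on ring and barrel below 40 N.
- ring (a joint): how far the lens ring is screwed in, rad, growing clockwise seen from above: 0 to 0.1 at the start, hard stop (tight) at 0.5. Stiff, about 0.12 N m: it stays where left, also while pins pressed on its face at 5 N or so slide over it in search of the holes; on meeting them the wrench drops 5 mm, its head then on the ring's face.
- cup_seat (a point): centre of the seat in the wrench's cup, 12 mm above the bench; z up. Grey round cup fixed to the bench, 74 mm across, 60 mm inside, rim 10 mm above the seat, on a thin foot 100 x 90 mm. The seat is a stub 28 mm across: the wrench's head rests on it at any yaw, pins hanging beside it, pin tips 5 mm below this point.
- board: bystander: blue circuit board 70 x 50 mm, about 15 mm high, on four standoffs; origin under its centre. Leave it alone.
- jar: bystander: small jar 48 mm across and 50 mm high; origin under its centre. Leave it alone.
- driver: bystander: screwdriver 160 mm long, lying on the bench along its x axis. Leave it alone.
Mind the look-alikes: they are no part of the job. Leave any green look-alike of the part that bears wrench_handle alone.

How it is judged:
By the outcome, as a careful person would: the job done as asked, in the order asked, and still so for the second after the job is handed in, with the robot touching nothing.
It also fails if it takes over 72 s, if anything falls off the work surface, if the arm or the gripper's body presses on something with over 40 N, if the wrist force passes 120 N, or if a joint passes its speed limit or range.

## Working session

There is one attempt and no reset: what is moved stays moved. The work goes in short steps, Python scripts to look and compute and a tool call to move; the robot and the scene stay as the last step left them, time stands still between calls to the robot, and variables do not carry over. Pictures are saved under pics/ and viewed, and the job is handed in when it is done.

Besides the shell and the picture viewer there is one more tool, called as name([rows], argument=value, ...), one row to a line, values as JSON. move_arm: Moves the arm, as the interface text tells. Its arguments: {"type":"object","properties":{"targets":{"type":"array","items":{"type":"array","items":{"type":"number"}}},"grip_force":{"type":"number"}},"required":["targets"]}

```bash
ls; mkdir -p pics; python3 - <<'E'
from workcell import *
import cv2
print(observe())
for n in ["scene","top","wrist"]:
    cv2.imwrite(f"pics/{n}0.png",get_image(n)[:,:,::-1])
    c=calibration(n)
    for k,v in c.items(): print(n,k,v)
E
```

```text
pics
{'time_s': 0.0, 'joints': array([ 1.11801026e+00,  1.50984583e-01,  1.43803110e+00, -1.01230437e-05,
        1.55381243e+00, -1.33997381e-01]), 'qd': array([ 0.00101497,  0.00013082,  0.0019012 ,  0.00149003, -0.00053814,
       -0.0001574 ]), 'joint_torque': array([-1.48433661e-03, -7.13036799e+01, -5.70904148e+01, -2.46877744e-04,
        8.38205509e-03,  8.10346410e-05]), 'tcp_pos': array([0.18021566, 0.54598657, 0.40407611]), 'eef_rot': array([-1.73803707e-04,  1.58720139e-01,  9.87323420e-01, -5.92797894e-04]), 'wrist_force': array([ 0.25848482, -0.72603367, -0.23119228]), 'moment': array([ 0.02229695, -0.00797158,  0.00052647]), 'finger_gap': 0.9972377945089431}
scene mtx [[514.86785763   0.         329.31469685]
 [  0.         514.86785763 237.16808243]
 [  0.           0.           1.        ]]
scene camera_from_world [[-0.62349899  0.78182256 -0.00157872  0.30057869]
 [-0.49709754 -0.39487225  0.77263829  0.27537373]
 [ 0.60344265  0.48252398  0.63484453 -1.29386146]
 [ 0.          0.          0.          1.        ]]
top mtx [[559.16294577   0.         320.64564727]
 [  0.         559.16294577 244.82402165]
 [  0.           0.           1.        ]]
top camera_from_world [[ 0.09174699 -0.99577824 -0.00286051  0.04719033]
 [ 0.97597782  0.08935186  0.19870465 -0.57636335]
 [-0.19761018 -0.02102235  0.98005524 -0.86578624]
 [ 0.          0.          0.          1.        ]]
wrist mtx [[400.75917902   0.         323.84431836]
 [  0.         400.75917902 241.40212871]
 [  0.           0.           1.        ]]
wrist mount [[-1.56715185e-04  9.45535045e-01  3.25520282e-01  8.39574252e-02]
 [ 9.99998719e-01 -3.70410974e-04  1.55735777e-03  2.14566079e-04]
 [ 1.59311263e-03  3.25520109e-01 -9.45533775e-01  3.09583526e-02]
 [ 0.00000000e+00  0.00000000e+00  0.00000000e+00  1.00000000e+00]]
```

View pics/scene0.png

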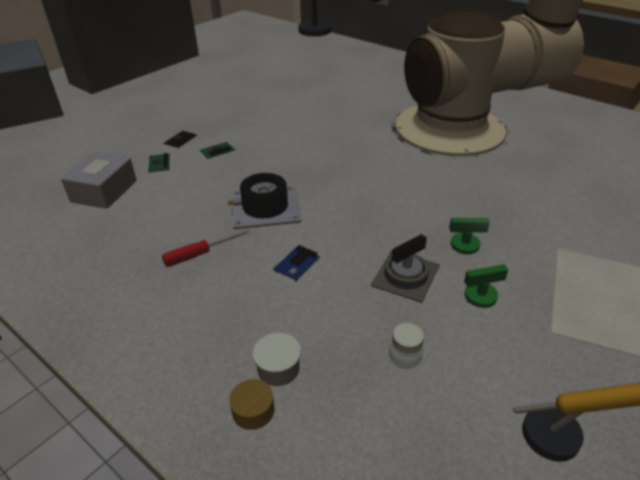

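View pics/top0.png

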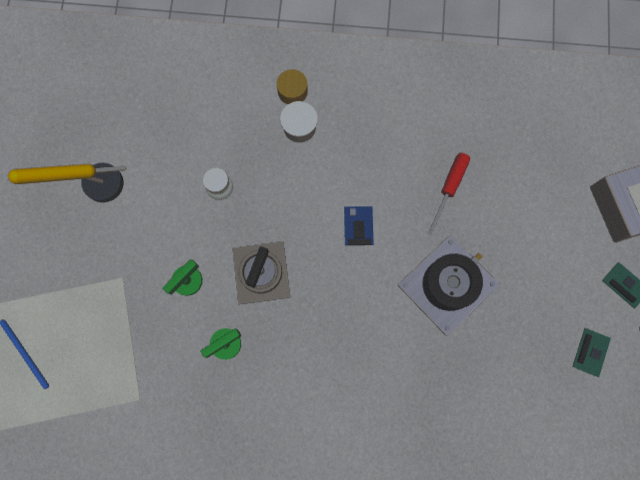

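View pics/wrist0.png

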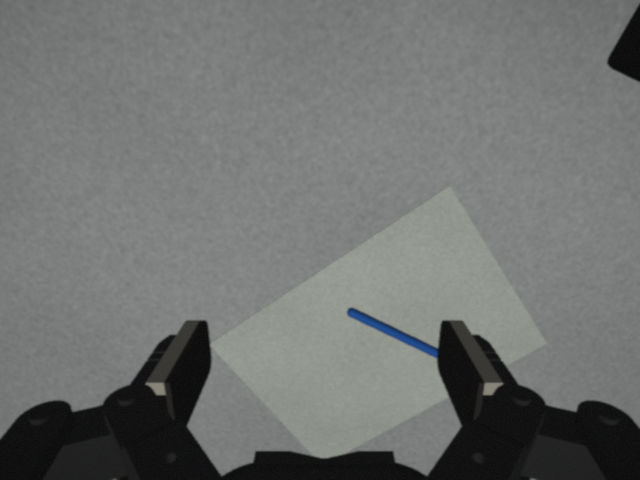

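```bash
cat > h.py <<'E'
import numpy as np, cv2
from workcell import *
from scipy.spatial.transform import Rotation as R
def camw(n,st=None):
    c=calibration(n)
    if n=="wrist":
        T=np.eye(4);q=st["eef_rot"];T[:3,:3]=R.from_quat([q[1],q[2],q[3],q[0]]).as_matrix();T[:3,3]=st["tcp_pos"]
        return c["mtx"],T@c["mount"]
    return c["mtx"],np.linalg.inv(c["camera_from_world"])
def ray(n,uv,z,st=None):
    K,W=camw(n,st); d=np.linalg.inv(K)@np.array([uv[0],uv[1],1.]); d=np.array([d[0],-d[1],-d[2]])
    d=W[:3,:3]@d; o=W[:3,3]; return o+d*(z-o[2])/d[2]
def proj(n,p,st=None):
    K,W=camw(n,st); q=np.linalg.inv(W)@np.append(p,1); q=K@np.array([q[0],-q[1],-q[2]]); return q[:2]/q[2]
def Rm(st):
    q=st["eef_rot"];return R.from_quat([q[1],q[2],q[3],q[0]]).as_matrix()
def plan(p_grasp,yaw,st=None,L=0.155):
    """tool pointing down, tool x at angle yaw in world (xy). returns rotvec deg & shift mm in current tool axes"""
    st=st or observe(); R0=Rm(st)
    c,s=np.cos(yaw),np.sin(yaw)
    Rt=np.array([[c,s,0],[s,-c,0],[0,0,-1.]])
    p=np.array(p_grasp)+[0,0,L]
    return R.from_matrix(R0.T@Rt).as_rotvec(degrees=True).round(2),(1000*R0.T@(p-st["tcp_pos"])).round(1)
E
python3 - <<'E'
from h import *
im=cv2.imread("pics/top0.png")
a=cv2.resize(im[225:315,215:305],None,fx=4.4,fy=4.4,interpolation=cv2.INTER_CUBIC)
b=cv2.resize(im[237:327,408:498],None,fx=4.4,fy=4.4,interpolation=cv2.INTER_CUBIC)
cv2.imwrite("pics/crop1.png",cv2.convertScaleAbs(np.hstack([a,b]),alpha=1.5,beta=10))
g=im.max(2)
m=(g<60).astype(np.uint8); 
n,l,s,c=cv2.connectedComponentsWithStats(m)
for i in range(1,n):
    if s[i][4]>150:
        cn=np.argwhere(l==i)[:,::-1].astype(np.float32); print(s[i],c[i],cv2.minAreaRect(cn))
st=observe();print(Rm(st).round(3))
E
```

```text
[ 92 173  31  29 156] [112.35897436 191.76282051] ((109.59112548828125, 190.4141845703125), (17.017318725585938, 37.357364654541016), 53.84181594848633)
[591 180  38  62 703] [609.41394026 210.68278805] ((608.8639526367188, 209.9032745361328), (61.89787673950195, 16.433570861816406), 66.37062072753906)
[348 221  23  24 302] [358.74503311 234.62913907] ((359.0, 232.5), (23.0, 22.0), 90.0)
[243 247  26  41 437] [256.17620137 266.56750572] ((253.4630126953125, 265.1612548828125), (18.058420181274414, 40.84901428222656), 22.380136489868164)
[ 423  254   60   57 1783] [451.59899047 282.69153113] ((452.10003662109375, 282.2000427246094), (54.11284255981445, 59.032188415527344), 63.43495178222656)
[609 279  28  24 202] [622.20792079 290.66336634] ((622.252197265625, 290.7831726074219), (31.514148712158203, 6.490973472595215), 41.18592834472656)
[577 334  15  30 203] [583.94581281 348.40394089] ((583.9495849609375, 348.326171875), (6.825644493103027, 29.761816024780273), 17.52556800842285)
[[-0.95   0.313 -0.   ]
 [ 0.313  0.95  -0.001]
 [ 0.    -0.001 -1.   ]]
```

View pics/crop1.png

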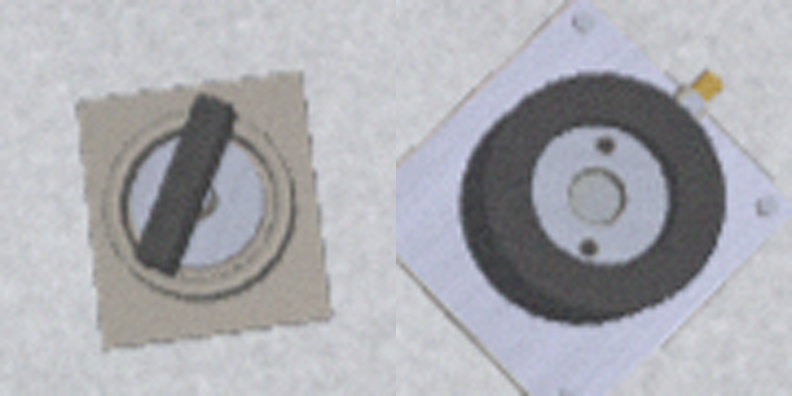

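```bash
python3 - <<'E'
from h import *
e1=ray("top",(263.9,248.9),.073);e2=ray("top",(250.7,285.2),.073)
print("handle",e1,e2,(e1+e2)/2,np.linalg.norm(e1-e2),np.arctan2(*(e1-e2)[[1,0]]))
h1=ray("top",(455.5,270.2),.044);h2=ray("top",(451.9,293.4),.044)
print("holes",(h1+h2)/2,np.linalg.norm(h1-h2),np.arctan2(*(h1-h2)[[1,0]]))
# rim ellipse
im=cv2.imread("pics/top0.png")
# recess boundary & connector
cx=ray("top",(478.5,256),.035); print("conn",cx, np.arctan2(*(cx-(h1+h2)/2)[[1,0]]))
hc=(e1+e2)/2
st=observe()
for hh in [hc]:
    for yaw in [np.arctan2(*(e1-e2)[[1,0]]),np.arctan2(*(e1-e2)[[1,0]])+np.pi]:
        print(plan([hc[0],hc[1],.061+.1],yaw))
E
```

```text
handle [0.55147538 0.19044966 0.073     ] [0.49067522 0.20488396 0.073     ] [0.5210753  0.19766681 0.073     ] 0.062490070458009826 -0.23309040708511958
holes [ 0.53044199 -0.1248814   0.044     ] 0.039407504858992345 -0.10674765434464775
conn [ 0.57936825 -0.16652202  0.035     ] -0.7051261687937128
(array([-2.0000e-02,  8.0000e-02,  1.7509e+02]), array([-432.9, -223.9,   88.4]))
(array([-0.05, -0.01, -4.91]), array([-432.9, -223.9,   88.4]))
```

move_arm([
  [0,0,-5,-433,-224,60,85],
  [0,0,-5,-433,-224,60,85],
  [0,0,-5,-433,-224,60,85],
  [0,0,-5,-433,-224,60,85],
  [0,0,-5,-433,-224,60,85],
  [0,0,-5,-433,-224,60,85],
  [0,0,-5,-433,-224,60,85],
  [0,0,-5,-433,-224,60,85],
  [0,0,-5,-433,-224,60,85],
  [0,0,-5,-433,-224,60,85],
  [0,0,-5,-433,-224,60,85],
  [0,0,-5,-433,-224,60,85],
  [0,0,-5,-433,-224,60,85],
  [0,0,-5,-433,-224,60,85],
  [0,0,-5,-433,-224,60,85],
  [0,0,-5,-433,-224,60,85],
])

```text
time_s: 1.48
tcp_pos: [0.5206, 0.1983, 0.3446]
eef_rot: [-0.0, 0.115, 0.993, -0.0]
wrist_force: [0.0, 0.3, 0.2]
finger_gap: 0.989
```

```bash
python3 - <<'E'
from h import *
st=observe();im=get_image("wrist")[:,:,::-1].copy()
np.save("st1.npy",st,allow_pickle=True);cv2.imwrite("pics/w1.png",im)
print(st["tcp_pos"],st["joints"],st["qd"])
E
```

```text
[0.5205658  0.19830613 0.34455808] [ 2.25798066e-01  1.41090682e-01  1.57029586e+00 -5.02608417e-04
  1.43072305e+00 -1.11443506e+00] [ 0.00720042 -0.00490095 -0.00188578 -0.00327827 -0.00120449 -0.00230652]
```

View pics/w1.png

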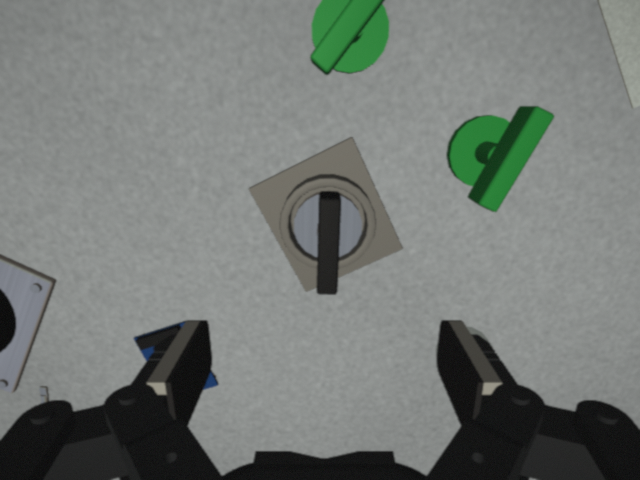

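```bash
python3 - <<'E'
from h import *
st=np.load("st1.npy",allow_pickle=True).item();im=cv2.imread("pics/w1.png")
g=im.max(2)[180:310,270:400]; m=(g<45).astype(np.uint8)
n,l,s,c=cv2.connectedComponentsWithStats(m)
for i in range(1,n):
    if s[i][4]>300:
        pts=(np.argwhere(l==i)[:,::-1]+[270,180]).astype(np.float32);print(s[i],c[i])
        for v in range(190,298,6):
            q=pts[pts[:,1]==v,0]
            if len(q): print(v,q.min(),q.max())
cv2.imwrite("pics/w1c.png",cv2.convertScaleAbs(cv2.resize(im[180:310,260:400],None,fx=4.5,fy=4.5,interpolation=cv2.INTER_CUBIC),alpha=2))
E
```

```text
[  47   12   23  101 1961] [58.20958695 61.48138705]
196 320.0 339.0
202 320.0 339.0
208 320.0 339.0
214 320.0 339.0
220 320.0 338.0
226 319.0 338.0
232 319.0 338.0
238 319.0 338.0
244 319.0 337.0
250 319.0 337.0
256 319.0 337.0
262 319.0 337.0
268 318.0 337.0
274 318.0 336.0
280 318.0 336.0
286 318.0 335.0
292 319.0 334.0
```

View pics/w1c.png

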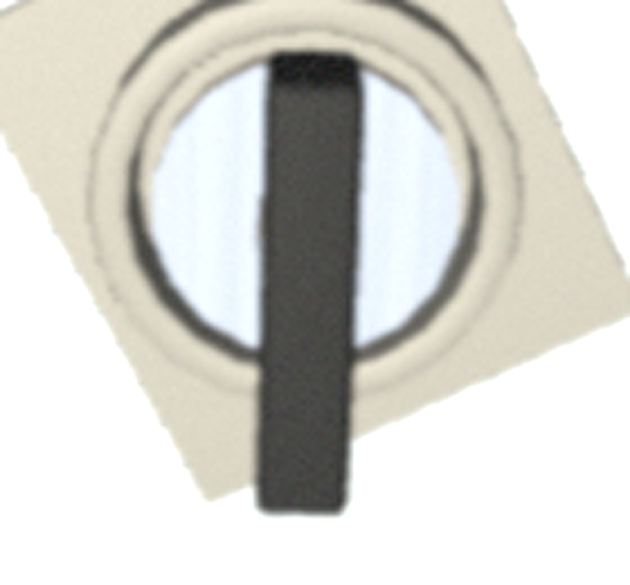

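```bash
python3 - <<'E'
from h import *
st=np.load("st1.npy",allow_pickle=True).item()
a=ray("wrist",(329.8,199),.073,st);b=ray("wrist",(327,293.8),.073,st)
y=np.arctan2(*(a-b)[[1,0]])
print(a,b,(a+b)/2,np.linalg.norm(a-b),y)
# cup centre from rim ellipse in bevel; rough: outer rim circle crop (91..522, ...) 
c=(a+b)/2
print(plan([c[0],c[1],.061],y+np.pi,st))
E
```

```text
[0.49339432 0.20806229 0.073     ] [0.55564133 0.19185218 0.073     ] [0.52451783 0.19995724 0.073     ] 0.06432308013104227 2.8868350299295313
(array([ 2.0000e-02, -6.0000e-02, -1.7861e+02]), array([ -3.5,   2.6, 128.6]))
```

move_arm([
  [0,0,1.4,-2,2.5,30,60],
  [0,0,1.4,-2,2.5,60,50],
  [0,0,1.4,-2,2.5,95,50],
  [0,0,1.4,-2,2.5,120,50],
  [0,0,1.4,-2,2.5,128.5,50],
  [0,0,1.4,-2,2.5,128.5,50],
  [0,0,1.4,-2,2.5,128.5,30],
  [0,0,1.4,-2,2.5,128.5,20],
], grip_force=60)

```text
time_s: 2.2
tcp_pos: [0.5234, 0.2007, 0.2182]
eef_rot: [0.001, 0.127, 0.992, 0.0]
wrist_force: [-0.2, 0.3, 0.4]
finger_gap: 0.31
```

```bash
python3 - <<'E'
from h import *
st=observe();im=get_image("wrist")[:,:,::-1].copy()
cv2.imwrite("pics/w2.png",im)
print(st["tcp_pos"],st["finger_gap"],st["wrist_force"])
E
```

```text
[0.52344346 0.20074087 0.2181861 ] 0.31007477493973906 [-0.15097494  0.26119354  0.44333589]
```

View pics/w2.png

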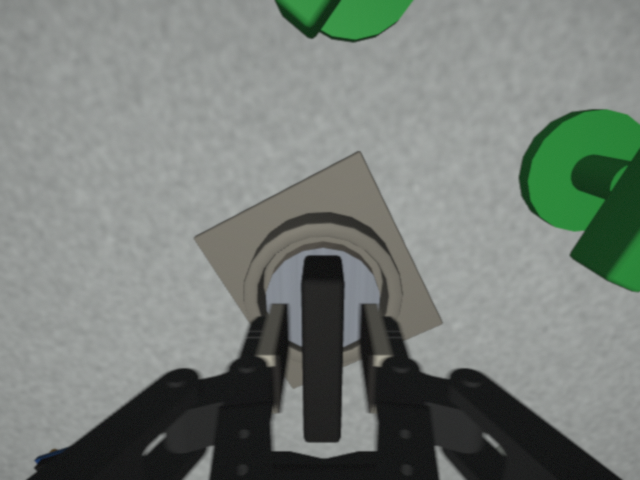

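move_arm([
  [0,0,0,0,0,2,14],
  [0,0,0,0,0,2,12],
  [0,0,0,0,0,2,8],
  [0,0,0,0,0,2,8],
  [0,0,0,0,0,2,8],
  [0,0,0,0,0,2,8],
], grip_force=60)

```text
time_s: 2.75
tcp_pos: [0.5237, 0.2006, 0.2179]
eef_rot: [0.002, 0.127, 0.992, 0.0]
wrist_force: [-3.8, -3.2, 12.1]
finger_gap: 0.152
```

```bash
python3 - <<'E'
from h import *
st=observe();im=get_image("wrist")[:,:,::-1].copy()
cv2.imwrite("pics/w3.png",im);np.save("st3.npy",st,allow_pickle=True)
print(st["tcp_pos"],st["finger_gap"],st["wrist_force"],st["moment"])
E
```

```text
[0.52372238 0.20057075 0.21787917] 0.15184487917786502 [-3.75484895 -3.23496661 12.05155064] [-0.52919759  0.74387291 -0.04292413]
```

View pics/w3.png

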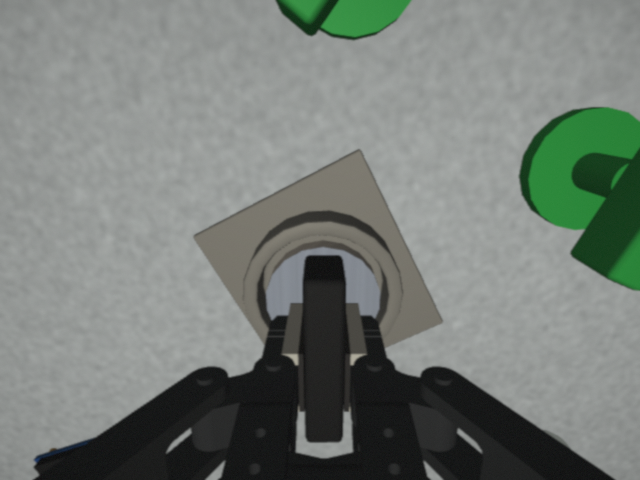

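move_arm([
  [0,0,0,0,0,-5,8],
  [0,0,0,0,0,-20,8],
  [0,0,0,0,0,-50,8],
  [0,0,0,0,0,-85,8],
  [0,0,0,0,0,-100,8],
  [0,0,0,0,0,-100,8],
  [0,0,0,0,0,-100,8],
])

```text
time_s: 3.38
tcp_pos: [0.5232, 0.2006, 0.3189]
eef_rot: [0.003, 0.127, 0.992, 0.001]
wrist_force: [0.8, -0.1, -2.0]
finger_gap: 0.153
```

```bash
python3 - <<'E'
from h import *
st=observe();im=get_image("wrist")[:,:,::-1].copy()
cv2.imwrite("pics/w4.png",im);np.save("st4.npy",st,allow_pickle=True)
print(st["tcp_pos"],st["finger_gap"],st["wrist_force"],st["moment"])
cv2.imwrite("pics/w4c.png",cv2.convertScaleAbs(cv2.resize(im[240:460,240:400],None,fx=2.7,fy=2.7,interpolation=cv2.INTER_CUBIC),alpha=3))
E
```

```text
[0.52323287 0.20058375 0.318949  ] 0.15322551211342503 [ 0.84150006 -0.10026741 -2.02117389] [-0.00969697  0.00964874 -0.00036857]
```

View pics/w4c.png

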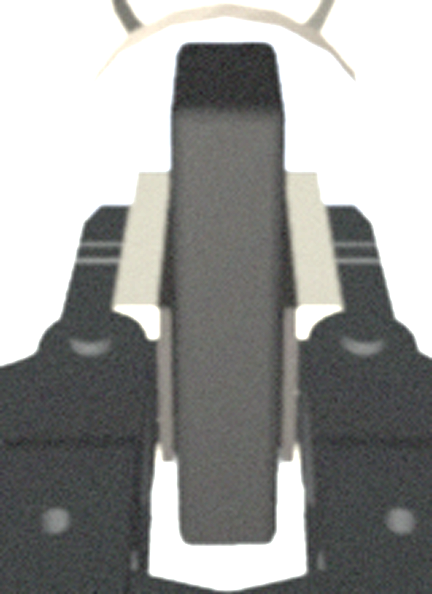

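View pics/w4.png

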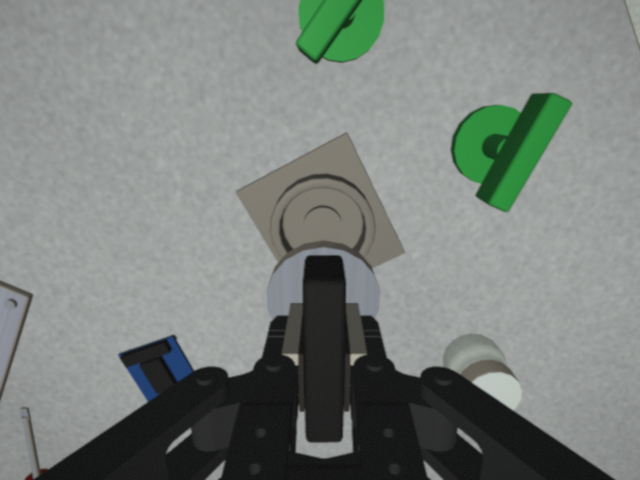

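```bash
python3 - <<'E'
from h import *
c=calibration("wrist");K=c["mtx"];M=c["mount"]
def rt(uv,z):
    d=np.linalg.inv(K)@np.array([uv[0],uv[1],1.]);d=M[:3,:3]@np.array([d[0],-d[1],-d[2]]);o=M[:3,3];return o+d*(z-o[2])/d[2]
z=.1569-.012
a=rt((325,279.6),z);b=rt((324.3,441.1),z);print(a,b,(a+b)/2,np.linalg.norm(a-b))
# view pose: TCP -x 50 mm from ring centre
yaw=np.pi-.107
ring=np.array([.530,-.125]);t=ring-.055*np.array([np.cos(yaw),np.sin(yaw)])
print(t,plan([t[0],t[1],.345],yaw,L=0))
E
```

```text
[0.03217164 0.00039438 0.1449    ] [-0.0319163   0.00019109  0.1449    ] [1.27670195e-04 2.92734588e-04 1.44900000e-01] 0.0640882599442013
[ 0.58468545 -0.13087378] (array([ 0.06,  0.27, -8.44]), array([-143.1, -305.2,  -27.1]))
```

move_arm([
  [0,0.3,-8.4,-143,-305,-27,8],
  [0,0.3,-8.4,-143,-305,-27,8],
  [0,0.3,-8.4,-143,-305,-27,8],
  [0,0.3,-8.4,-143,-305,-27,8],
  [0,0.3,-8.4,-143,-305,-27,8],
  [0,0.3,-8.4,-143,-305,-27,8],
  [0,0.3,-8.4,-143,-305,-27,8],
  [0,0.3,-8.4,-143,-305,-27,8],
  [0,0.3,-8.4,-143,-305,-27,8],
  [0,0.3,-8.4,-143,-305,-27,8],
  [0,0.3,-8.4,-143,-305,-27,8],
  [0,0.3,-8.4,-143,-305,-27,8],
  [0,0.3,-8.4,-143,-305,-27,8],
])

```text
time_s: 4.52
tcp_pos: [0.5845, -0.1296, 0.3444]
eef_rot: [-0.001, 0.053, 0.999, 0.001]
wrist_force: [-0.1, -0.5, -1.2]
finger_gap: 0.15
```

```bash
python3 - <<'E'
from h import *
st=observe();im=get_image("wrist")[:,:,::-1].copy()
cv2.imwrite("pics/w5.png",im);np.save("st5.npy",st,allow_pickle=True)
print(st["tcp_pos"],st["eef_rot"],st["finger_gap"],st["wrist_force"],st["moment"],st["qd"].round(3))
E
```

```text
[ 0.58449527 -0.12956505  0.34438296] [-5.83140284e-04  5.32237705e-02  9.98582147e-01  7.65347775e-04] 0.15019177324822694 [-0.05621569 -0.47888414 -1.18877254] [-0.01168497  0.02944581 -0.03053437] [ 0.002 -0.004 -0.005 -0.001  0.002 -0.002]
```

View pics/w5.png

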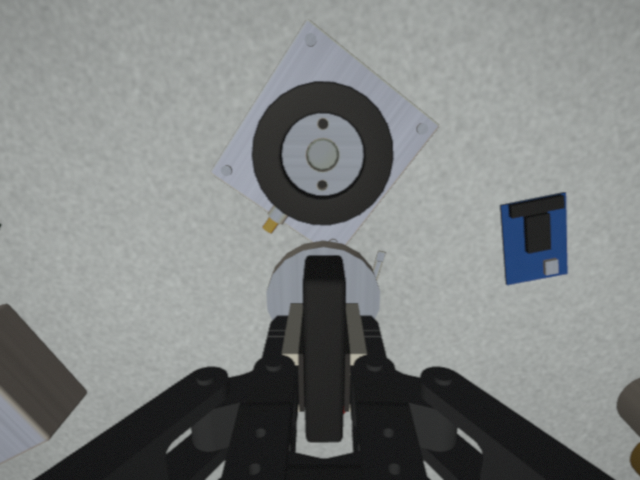

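```bash
python3 - <<'E'
from h import *
st=np.load("st5.npy",allow_pickle=True).item();im=cv2.imread("pics/w5.png");g=im.max(2)
x0,y0=280,110
c=g[y0:y0+90,x0:x0+86]
n,l,s,ce=cv2.connectedComponentsWithStats((c<100).astype(np.uint8))
hs=[]
for i in range(1,n):
    if 20<s[i][4]<200:
        w=np.where(cv2.dilate((l==i).astype(np.uint8),np.ones((3,3)))>0, np.clip(150-c.astype(float),0,None),0)
        yy,xx=np.mgrid[:90,:86];u=(w*xx).sum()/w.sum()+x0;v=(w*yy).sum()/w.sum()+y0
        print(s[i],u,v);hs.append((u,v))
a,b=[ray("wrist",p,.044,st) for p in hs]
print(a,b,(a+b)/2,np.linalg.norm(a-b),np.arctan2(*(a-b)[[1,0]]))
# barrel outer rim: dark blob
m=((g<75)[60:240,230:410]).astype(np.uint8)
n,l,s,ce=cv2.connectedComponentsWithStats(m);i=1+np.argmax(s[1:,4]);print(s[i])
cn,_=cv2.findContours((l==i).astype(np.uint8),cv2.RETR_CCOMP,cv2.CHAIN_APPROX_NONE)
for k in cn:
    if len(k)>60:
        p=np.array([ray("wrist",q[0]+[230,60],.056,st)[:2] for q in k]);(cc,r)=cv2.minEnclosingCircle(p.astype(np.float32));
        A=np.c_[2*p,np.ones(len(p))];s_=np.linalg.lstsq(A,(p**2).sum(1),rcond=None)[0]
        print(len(k),s_[:2],np.sqrt(s_[2]+s_[0]**2+s_[1]**2))
R0=Rm(st);print(np.degrees(np.arctan2(R0[1,0],R0[0,0])),R0.round(4))
E
```

```text
[38  9 10 10 86] 322.54956099815155 123.45136321626617
[27 40 32 21 95] 323.3071024633375 163.60854979392315
[38 70  9 10 70] 321.83257856456703 184.55894057911348Traceback (most recent call last):
  File "<stdin>", line 12, in <module>
ValueError: too many values to unpack (expected 2)
```

```bash
python3 - <<'E'
from h import *
st=np.load("st5.npy",allow_pickle=True).item();im=cv2.imread("pics/w5.png");g=im.max(2)
a,b=[ray("wrist",p,.044,st) for p in [(322.55,123.45),(321.83,184.56)]]
print(a,b,(a+b)/2,np.linalg.norm(a-b),np.arctan2(*(a-b)[[1,0]]))
m=((g<75)[60:240,230:410]).astype(np.uint8)
n,l,s,ce=cv2.connectedComponentsWithStats(m);i=1+np.argmax(s[1:,4]);print(s[i])
cn,_=cv2.findContours((l==i).astype(np.uint8),cv2.RETR_CCOMP,cv2.CHAIN_APPROX_NONE)
for k in cn:
    if len(k)>60:
        p=np.array([ray("wrist",q[0]+[230,60],.056,st)[:2] for q in k])
        A=np.c_[2*p,np.ones(len(p))];s_=np.linalg.lstsq(A,(p**2).sum(1),rcond=None)[0]
        print(len(k),s_[:2],np.sqrt(s_[2]+s_[0]**2+s_[1]**2))
R0=Rm(st);print(np.degrees(np.arctan2(R0[1,0],R0[0,0])))
# consistency: where does wrist cam put the cup seat (from w4)?
E
```

```text
[ 0.51268543 -0.12250084  0.044     ] [ 0.55218561 -0.12726247  0.044     ] [ 0.53243552 -0.12488165  0.044     ] 0.039786148714582956 3.0216243536232836
[   23    22   140   143 10377]
399 [ 0.53231713 -0.12475905] 0.04409515719266924
235 [ 0.53134813 -0.12465243] 0.026152233755816785
173.8981715005904
```

```bash
python3 - <<'E'
from h import *
print(plan([.5320,-.1248,.278],3.024,L=0))
E
```

```text
(array([ 0.08, -0.05,  0.64]), array([52.7, -0.9, 66.6]))
```

move_arm([
  [0,0,0.6,20,-0.5,0,8],
  [0,0,0.6,52.7,-1,10,8],
  [0,0,0.6,52.7,-1,40,8],
  [0,0,0.6,52.7,-1,66,8],
  [0,0,0.6,52.7,-1,66.5,8],
  [0,0,0.6,52.7,-1,66.5,8],
  [0,0,0.6,52.7,-1,66.5,8],
])

```text
time_s: 5.15
tcp_pos: [0.5325, -0.1246, 0.2796]
eef_rot: [0.0, 0.058, 0.998, 0.0]
wrist_force: [-0.5, 0.5, -0.7]
finger_gap: 0.15
```

```bash
python3 - <<'E'
from h import *
st=observe()
cv2.imwrite("pics/s6.png",cv2.convertScaleAbs(cv2.resize(get_image("scene")[130:260,180:340,::-1],None,fx=4.5,fy=4.5,interpolation=cv2.INTER_CUBIC),alpha=1.6))
cv2.imwrite("pics/w6.png",get_image("wrist")[:,:,::-1])
print(st["tcp_pos"],st["eef_rot"],st["wrist_force"],plan([.5320,-.1248,.2579],3.024,L=0))
E
```

```text
[ 0.53248947 -0.12455528  0.27958784] [1.85838084e-04 5.79894675e-02 9.98317055e-01 4.94857368e-04] [-0.49133394  0.48267088 -0.70919975] (array([0.05, 0.07, 0.07]), array([ 0.6, -0.1, 21.9]))
```

View pics/s6.png

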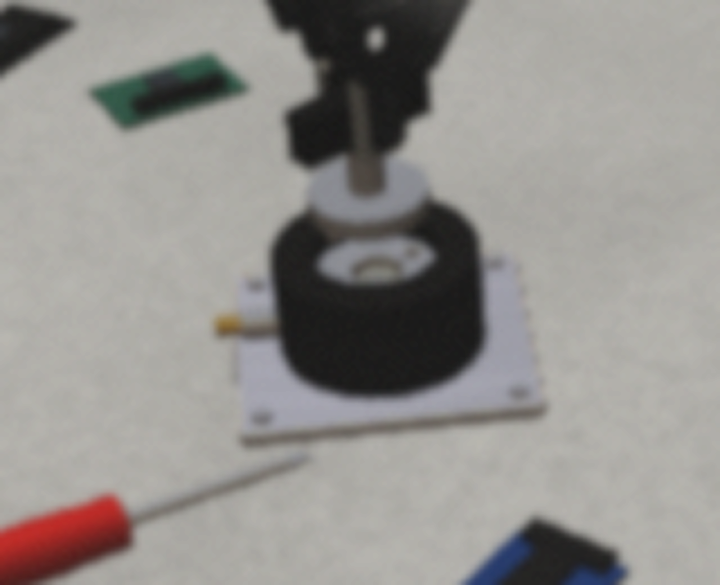

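View pics/w6.png

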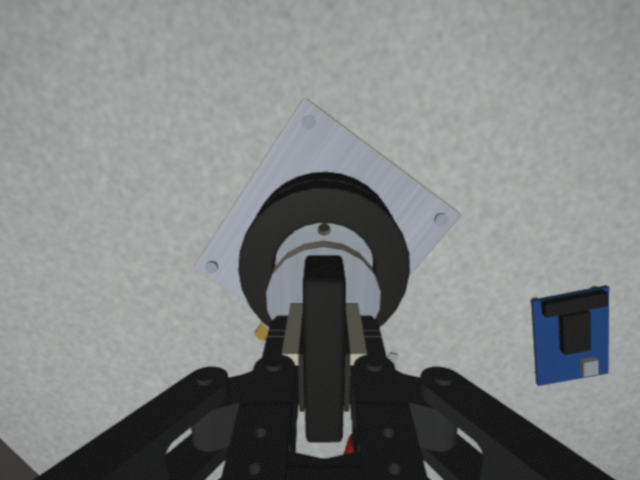

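```bash
python3 - <<'E'
from h import *
for p in [(.532,-.1248,.0857),(.532,-.1248,.056),(.532,-.1248,.044)]:
    q=proj("scene",np.array(p));print(q,(q-[180,130])*4.5, proj("wrist",np.array(p),observe()))
E
```

```text
[261.53697159 170.66170511] [366.91637213 182.97767299] [323.43935151 297.87567911]
[262.84232024 183.76331641] [372.79044108 241.93492384] [323.54902691 271.75092659]
[263.35584267 188.91747296] [375.10129203 265.1286283 ] [323.58542734 263.08031935]
```

move_arm([
  [0,0,0,0.5,0,5,8],
  [0,0,0,0.5,0,10,8],
  [0,0,0,0.5,0,15,8],
  [0,0,0,0.5,0,18,8],
  [0,0,0,0.5,0,18,8],
])

```text
time_s: 5.67
tcp_pos: [0.5319, -0.1247, 0.2608]
eef_rot: [-0.0, 0.058, 0.998, 0.001]
wrist_force: [0.3, -0.6, -1.3]
finger_gap: 0.15
```

move_arm([
  [0,0,0,0,0,1.5,8],
  [0,0,0,0,0,3,8],
  [0,0,0,0,0,3,8],
])

```text
time_s: 5.92
tcp_pos: [0.5318, -0.1247, 0.2575]
eef_rot: [-0.0, 0.058, 0.998, 0.001]
wrist_force: [0.2, -0.3, -1.4]
finger_gap: 0.152
```

move_arm([
  [0,0,0,0,0,1,8],
  [0,0,0,0,0,2,8],
  [0,0,0,0,0,3,8],
  [0,0,0,0,0,3,8],
])

```text
time_s: 6.25
tcp_pos: [0.5318, -0.1247, 0.2543]
eef_rot: [-0.0, 0.058, 0.998, 0.001]
wrist_force: [-0.3, -0.8, -1.6]
finger_gap: 0.155
```

move_arm([
  [0,0,0,0,0,0.7,8],
  [0,0,0,0,0,1.4,8],
  [0,0,0,0,0,2,8],
  [0,0,0,0,0,2,8],
])

```text
time_s: 6.58
tcp_pos: [0.5318, -0.1246, 0.2522]
eef_rot: [-0.0, 0.058, 0.998, 0.001]
wrist_force: [-0.7, 0.8, -2.9]
finger_gap: 0.153
```

move_arm([
  [0,0,0,0,0,0.7,8],
  [0,0,0,0,0,1.2,8],
  [0,0,0,0,0,1.6,8],
  [0,0,0,0,0,1.6,8],
])

```text
time_s: 6.92
tcp_pos: [0.5318, -0.1246, 0.2505]
eef_rot: [-0.0, 0.058, 0.998, 0.001]
wrist_force: [-0.5, -0.0, -2.1]
finger_gap: 0.153
```

move_arm([
  [0,0,0,0,0,0.4,8],
  [0,0,0,0,0,0.8,8],
  [0,0,0,0,0,0.8,8],
])

```text
time_s: 7.17
tcp_pos: [0.5318, -0.1247, 0.25]
eef_rot: [-0.0, 0.058, 0.998, 0.001]
wrist_force: [-1.1, 0.9, 3.4]
finger_gap: 0.156
```

move_arm([
  [0,0,1,0,0,0.3,8],
  [0,0,2,0,0,0.3,8],
  [0,0,3,0,0,0.3,8],
  [0,0,4,0,0,0.3,8],
  [0,0,5,0,0,0.3,8],
  [0,0,5,0,0,0.3,8],
])

```text
time_s: 7.67
tcp_pos: [0.5319, -0.1245, 0.2499]
eef_rot: [-0.0, 0.103, 0.995, 0.001]
wrist_force: [-0.7, 2.1, 5.5]
finger_gap: 0.157
```

```bash
cat > o.py <<'E'
from h import *
st=observe();R0=Rm(st);print(st["tcp_pos"].round(4),"yaw",np.arctan2(R0[1,0],R0[0,0]).round(4),"tilt",R0[:2,2].round(4),st["wrist_force"].round(2),st["moment"].round(3),st["finger_gap"])
E
python3 o.py
```

```text
[ 0.5319 -0.1245  0.2499] yaw 2.9356 tilt [0.     0.0015] [-0.69  2.14  5.49] [0.562 0.098 0.102] 0.15730326005430187
```

move_arm([
  [0,0,1,0,0,0,8],
  [0,0,2,0,0,0,8],
  [0,0,3,0,0,0,8],
  [0,0,4,0,0,0,8],
  [0,0,5,0,0,0,8],
  [0,0,6,0,0,0,8],
  [0,0,7,0,0,0,8],
  [0,0,8,0,0,0,8],
  [0,0,8,0,0,0,8],
])

```text
time_s: 8.42
tcp_pos: [0.5319, -0.1245, 0.2499]
eef_rot: [-0.0, 0.173, 0.985, 0.001]
wrist_force: [-0.0, 3.7, 4.6]
finger_gap: 0.154
```

```bash
python3 o.py
```

```text
[ 0.5319 -0.1245  0.2499] yaw 2.7943 tilt [0.0001 0.0016] [-0.    3.74  4.6 ] [ 0.806 -0.107  0.017] 0.15446977673840165
```

move_arm([
  [0,0,1,0,0,0,8],
  [0,0,2,0,0,0,8],
  [0,0,3,0,0,0,8],
  [0,0,4,0,0,0,8],
  [0,0,5,0,0,0,8],
  [0,0,6,0,0,0,8],
  [0,0,7,0,0,0,8],
  [0,0,7,0,0,0,8],
])

```text
time_s: 9.08
tcp_pos: [0.532, -0.1244, 0.25]
eef_rot: [-0.0, 0.233, 0.972, 0.001]
wrist_force: [1.7, 4.1, 3.2]
finger_gap: 0.156
```

```bash
python3 o.py
```

```text
[ 0.532  -0.1244  0.25  ] yaw 2.6704 tilt [0.0003 0.0017] [1.67 4.12 3.22] [ 0.943 -0.262  0.05 ] 0.15638505231849198
```

move_arm([
  [0,0,0.8,0,0,0.2,8],
  [0,0,1.6,0,0,0.2,8],
  [0,0,2.4,0,0,0.2,8],
  [0,0,2.4,0,0,0.2,8],
])

```text
time_s: 9.42
tcp_pos: [0.532, -0.1244, 0.2499]
eef_rot: [-0.0, 0.254, 0.967, 0.001]
wrist_force: [-0.3, 5.8, 6.2]
finger_gap: 0.151
```

```bash
python3 o.py
```

```text
[ 0.532  -0.1244  0.2499] yaw 2.6272 tilt [0.0004 0.0017] [-0.25  5.79  6.25] [ 0.998 -0.121  0.023] 0.1514715006951503
```

move_arm([
  [0,0,0.7,0,0,0,8],
  [0,0,1.4,0,0,0,8],
  [0,0,1.4,0,0,0,8],
])

```text
time_s: 9.67
tcp_pos: [0.532, -0.1244, 0.2499]
eef_rot: [0.0, 0.267, 0.964, 0.001]
wrist_force: [-0.1, 5.4, 4.8]
finger_gap: 0.155
```

```bash
python3 o.py
```

```text
[ 0.532  -0.1244  0.2499] yaw 2.6015 tilt [0.0005 0.0017] [-0.06  5.44  4.83] [ 1.014 -0.236  0.038] 0.15484509869881777
```

move_arm([
  [0,0,0.7,0,0,0,8],
  [0,0,1.4,0,0,0,8],
  [0,0,1.4,0,0,0,8],
])

```text
time_s: 9.92
tcp_pos: [0.532, -0.1244, 0.25]
eef_rot: [0.0, 0.279, 0.96, 0.001]
wrist_force: [0.4, 5.0, 5.1]
finger_gap: 0.154
```

```bash
python3 o.py
```

```text
[ 0.532  -0.1244  0.25  ] yaw 2.5757 tilt [0.0005 0.0017] [0.44 5.04 5.11] [ 0.982 -0.175  0.068] 0.15443678282753814
```

move_arm([
  [0,0,0.7,0,0,0,8],
  [0,0,1.4,0,0,0,8],
  [0,0,1.4,0,0,0,8],
])

```text
time_s: 10.17
tcp_pos: [0.532, -0.1244, 0.25]
eef_rot: [0.0, 0.292, 0.957, 0.001]
wrist_force: [0.3, 4.9, 5.6]
finger_gap: 0.155
```

```bash
python3 o.py
```

```text
[ 0.532  -0.1244  0.25  ] yaw 2.5498 tilt [0.0006 0.0017] [0.31 4.95 5.6 ] [ 0.961 -0.197  0.171] 0.1549198011076538
```

move_arm([
  [0,0,0.5,0,0,0,8],
  [0,0,1,0,0,0,8],
  [0,0,1,0,0,0,8],
])

```text
time_s: 10.42
tcp_pos: [0.532, -0.1244, 0.2499]
eef_rot: [-0.0, 0.3, 0.954, 0.001]
wrist_force: [1.1, 4.9, 3.6]
finger_gap: 0.15
```

```bash
python3 o.py
```

```text
[ 0.532  -0.1244  0.2499] yaw 2.5313 tilt [0.0005 0.0018] [1.11 4.89 3.56] [ 1.014 -0.281  0.091] 0.14950975810891945
```

move_arm([
  [0,0,0.5,0,0,0,8],
  [0,0,1,0,0,0,8],
  [0,0,1,0,0,0,8],
])

```text
time_s: 10.67
tcp_pos: [0.532, -0.1244, 0.25]
eef_rot: [0.0, 0.309, 0.951, 0.001]
wrist_force: [0.4, 5.0, 4.0]
finger_gap: 0.153
```

```bash
python3 o.py;python3 - <<'E'
from h import *
cv2.imwrite("pics/w7.png",get_image("wrist")[:,:,::-1])
E
```

```text
[ 0.532  -0.1244  0.25  ] yaw 2.5127 tilt [0.0006 0.0018] [0.36 5.01 3.96] [ 0.931 -0.222  0.078] 0.15323064821872473
```

View pics/w7.png

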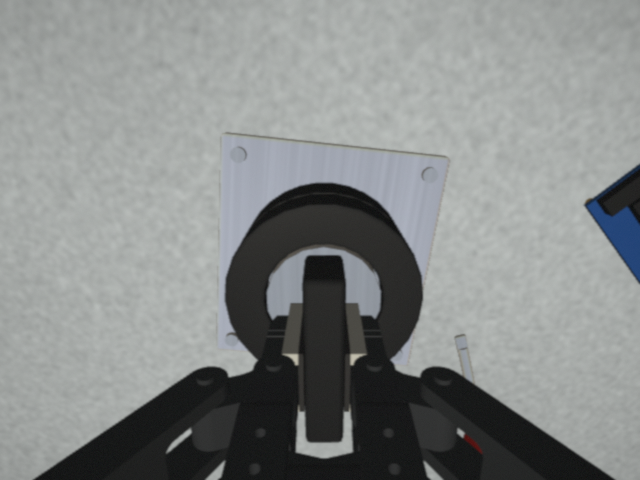

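move_arm([
  [0,0,0.5,0,0,0,8],
  [0,0,1,0,0,0,8],
  [0,0,1,0,0,0,8],
])

```text
time_s: 10.97
tcp_pos: [0.532, -0.1244, 0.25]
eef_rot: [0.0, 0.318, 0.948, 0.001]
wrist_force: [1.2, 5.2, 3.6]
finger_gap: 0.151
```

```bash
python3 o.py
```

```text
[ 0.532  -0.1244  0.25  ] yaw 2.4947 tilt [0.0007 0.0018] [1.22 5.17 3.64] [ 0.944 -0.218  0.091] 0.15129859780918303
```

move_arm([
  [0,0,0.5,0,0,0,8],
  [0,0,1,0,0,0,8],
  [0,0,1,0,0,0,8],
])

```text
time_s: 11.22
tcp_pos: [0.532, -0.1244, 0.2499]
eef_rot: [0.0, 0.327, 0.945, 0.001]
wrist_force: [0.5, 4.9, 3.9]
finger_gap: 0.152
```

```bash
python3 o.py
```

```text
[ 0.532  -0.1244  0.2499] yaw 2.4764 tilt [0.0007 0.0018] [0.45 4.87 3.94] [ 1.006 -0.32   0.18 ] 0.15229919554820015
```

move_arm([
  [0,0,0.5,0,0,0,8],
  [0,0,1,0,0,0,8],
  [0,0,1,0,0,0,8],
])

```text
time_s: 11.47
tcp_pos: [0.5321, -0.1244, 0.25]
eef_rot: [0.0, 0.335, 0.942, 0.001]
wrist_force: [1.1, 3.9, 4.3]
finger_gap: 0.153
```

```bash
python3 o.py
```

```text
[ 0.5321 -0.1244  0.25  ] yaw 2.4583 tilt [0.0009 0.0016] [1.11 3.88 4.35] [ 0.952 -0.336  0.377] 0.15292539219546789
```

move_arm([
  [0,0,0.5,0,0,0,8],
  [0,0,1,0,0,0,8],
  [0,0,1,0,0,0,8],
])

```text
time_s: 11.72
tcp_pos: [0.5321, -0.1244, 0.25]
eef_rot: [0.0, 0.344, 0.939, 0.001]
wrist_force: [1.1, 5.0, 3.8]
finger_gap: 0.155
```

```bash
python3 o.py
```

```text
[ 0.5321 -0.1244  0.25  ] yaw 2.4401 tilt [0.0009 0.0015] [1.12 4.97 3.83] [ 0.891 -0.399  0.596] 0.15474763692840623
```

move_arm([
  [0,0,-1,0,0,0,8],
  [0,0,-2,0,0,0,8],
  [0,0,-3,0,0,0,8],
  [0,0,-3.7,0,0,0,8],
  [0,0,-3.7,0,0,0,8],
])

```text
time_s: 12.13
tcp_pos: [0.5321, -0.1246, 0.25]
eef_rot: [0.0, 0.313, 0.95, 0.001]
wrist_force: [-0.2, 0.4, 3.5]
finger_gap: 0.155
```

```bash
python3 o.py
```

```text
[ 0.5321 -0.1246  0.25  ] yaw 2.5058 tilt [0.0008 0.0011] [-0.23  0.4   3.48] [ 0.294 -0.051  0.027] 0.15471980262979704
```

Torque released; lift straight out.

move_arm([
  [0,0,0,0,0,-1,8],
  [0,0,0,0,0,-3,8],
  [0,0,0,0,0,-6,8],
  [0,0,0,0,0,-10,8],
  [0,0,0,0,0,-20,8],
  [0,0,0,0,0,-40,8],
  [0,0,0,0,0,-70,8],
  [0,0,0,0,0,-95,8],
  [0,0,0,0,0,-95,8],
])

```text
time_s: 12.88
tcp_pos: [0.5324, -0.1249, 0.351]
eef_rot: [0.004, 0.313, 0.95, 0.0]
wrist_force: [0.7, 0.2, -0.4]
finger_gap: 0.152
```

```bash
python3 o.py; python3 - <<'E'
from h import *
print(plan([.532-.055*np.cos(2.5058),-.1248-.055*np.sin(2.5058),.345],2.5058,L=0))
E
```

```text
[ 0.5324 -0.1249  0.351 ] yaw 2.5058 tilt [ 0.0076 -0.0017] [ 0.71  0.22 -0.41] [ 0.013  0.    -0.009] 0.15184222123264138
(array([ 0.18,  0.41, -0.  ]), array([-54.6,  -0.2,   6.4]))
```

Look at the ring from the same offset to verify its new angle.

move_arm([
  [0,0.4,0,-30,0,6,8],
  [0,0.4,0,-55,0,6,8],
  [0,0.4,0,-55,0,6,8],
  [0,0.4,0,-55,0,6,8],
])

```text
time_s: 13.22
tcp_pos: [0.5771, -0.1582, 0.345]
eef_rot: [0.0, 0.313, 0.95, 0.001]
wrist_force: [0.2, -0.2, -1.4]
finger_gap: 0.154
```

```bash
python3 - <<'E'
from h import *
st=observe();im=get_image("wrist")[:,:,::-1].copy()
cv2.imwrite("pics/w8.png",im);np.save("st8.npy",st,allow_pickle=True)
g=im.max(2)
c=proj("wrist",np.array([.532,-.1248,.044]),st);print(c)
x0,y0=int(c[0])-43,int(c[1])-45
c=g[y0:y0+90,x0:x0+86]
n,l,s,ce=cv2.connectedComponentsWithStats((c<100).astype(np.uint8))
for i in range(1,n):
    if 20<s[i][4]<200:
        u=ce[i]+[x0,y0];print(s[i],u,ray("wrist",u,.044,st))
t=np.array([.5237,.2006])
yaw=2.887
print(st["tcp_pos"],plan([t[0],t[1],.319],yaw,L=0))
E
```

```text
[322.92283263 148.27795471]
[39  9 10 11 86] [322.1744186 117.       ] [ 0.51586233 -0.1134485   0.044     ]
[31 40 30 22 85] [326.84705882 158.31764706] [ 0.5388091  -0.12659379  0.044     ]
[41 71 10 10 72] [324.625 178.625] [ 0.54883609 -0.13583594  0.044     ]
[ 0.57709817 -0.15815891  0.34501508] (array([ 1.700e-01, -1.000e-02, -2.186e+01]), array([255.4, 256.7,  27. ]))
```

View pics/w8.png

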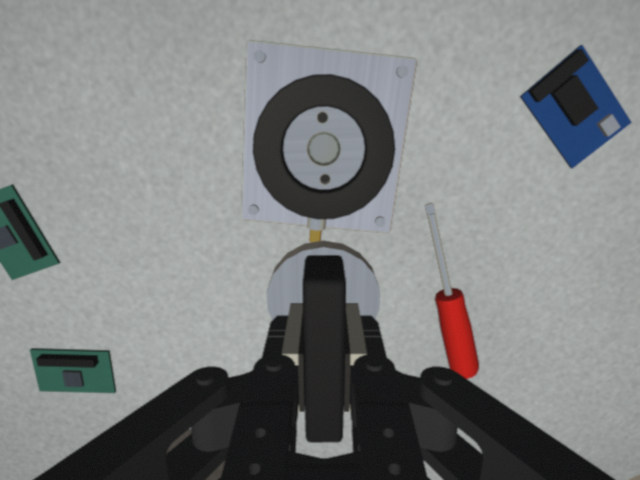

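move_arm([
  [0.2,0,-21.9,255.5,256.5,27,8],
  [0.2,0,-21.9,255.5,256.5,27,8],
  [0.2,0,-21.9,255.5,256.5,27,8],
  [0.2,0,-21.9,255.5,256.5,27,8],
  [0.2,0,-21.9,255.5,256.5,27,8],
  [0.2,0,-21.9,255.5,256.5,27,8],
  [0.2,0,-21.9,255.5,256.5,27,8],
  [0.2,0,-21.9,255.5,256.5,27,8],
  [0.2,0,-21.9,255.5,256.5,27,8],
  [0.2,0,-21.9,255.5,256.5,27,8],
  [0.2,0,-21.9,255.5,256.5,27,8],
  [0.2,0,-21.9,255.5,256.5,27,8],
  [0.2,0,-21.9,255.5,256.5,27,8],
  [0.2,0,-21.9,255.5,256.5,27,8],
])

```text
time_s: 14.43
tcp_pos: [0.5236, 0.1995, 0.3192]
eef_rot: [-0.0, 0.127, 0.992, -0.0]
wrist_force: [0.3, 0.0, -1.0]
finger_gap: 0.154
```

```bash
python3 o.py; python3 - <<'E'
from h import *
print(plan([.5237,.2006,.2185],2.887,L=0))
E
```

```text
[0.5236 0.1995 0.3192] yaw 2.8862 tilt [-0.0002 -0.0005] [ 0.25  0.04 -1.04] [-0.017  0.003  0.018] 0.15412186882240209
(array([-0.03, -0.01, -0.04]), array([  0.2,   1.1, 100.7]))
```

move_arm([
  [0,0,0,0,1,30,8],
  [0,0,0,0,1,55,8],
  [0,0,0,0,1,75,8],
  [0,0,0,0,1,85,8],
  [0,0,0,0,1,91,8],
  [0,0,0,0,1,96,8],
  [0,0,0,0,1,98,8],
  [0,0,0,0,1,98,8],
])

```text
time_s: 15.1
tcp_pos: [0.5241, 0.2004, 0.2217]
eef_rot: [0.0, 0.127, 0.992, -0.0]
wrist_force: [-0.7, 0.5, -2.7]
finger_gap: 0.147
```

```bash
python3 o.py
```

```text
[0.5241 0.2004 0.2217] yaw 2.8861 tilt [ 0.0005 -0.0003] [-0.74  0.51 -2.69] [0.07  0.029 0.007] 0.14737239273687608
```

move_arm([
  [0,0,0,0,0,1,8],
  [0,0,0,0,0,2,8],
  [0,0,0,0,0,3,8],
  [0,0,0,0,0,3.8,8],
  [0,0,0,0,0,3.8,8],
])

```text
time_s: 15.52
tcp_pos: [0.5241, 0.2004, 0.2181]
eef_rot: [0.0, 0.127, 0.992, -0.0]
wrist_force: [-0.4, 0.6, -0.5]
finger_gap: 0.151
```

```bash
python3 o.py
```

```text
[0.5241 0.2004 0.2181] yaw 2.8862 tilt [ 0.0008 -0.0003] [-0.35  0.59 -0.49] [-0.007 -0.012  0.02 ] 0.1512836247655268
```

move_arm([
  [0,0,0,0,0,0.4,8],
  [0,0,0,0,0,0.4,8],
  [0,0,0,0,0,0,20],
  [0,0,0,0,0,0,35],
  [0,0,0,0,0,0,50],
  [0,0,0,0,0,0,50],
  [0,0,0,0,0,0,50],
  [0,0,0,0,0,-10,50],
  [0,0,0,0,0,-40,50],
  [0,0,0,0,0,-80,50],
  [0,0,0,0,0,-120,70],
  [0,0,0,0,0,-130,70],
  [0,0,0,0,0,-130,70],
])

```text
time_s: 16.6
tcp_pos: [0.5243, 0.2006, 0.3528]
eef_rot: [0.004, 0.127, 0.992, 0.001]
wrist_force: [0.1, 0.2, 0.2]
finger_gap: 0.817
```

```bash
python3 o.py; python3 - <<'E'
from h import *
cv2.imwrite("pics/w9.png",get_image("wrist")[:,:,::-1])
cv2.imwrite("pics/s9.png",get_image("scene")[:,:,::-1])
E
```

```text
[0.5243 0.2006 0.3528] yaw 2.8862 tilt [0.0073 0.0013] [0.08 0.19 0.17] [ 0.019  0.011 -0.027] 0.8172659723633309
```

View pics/w9.png

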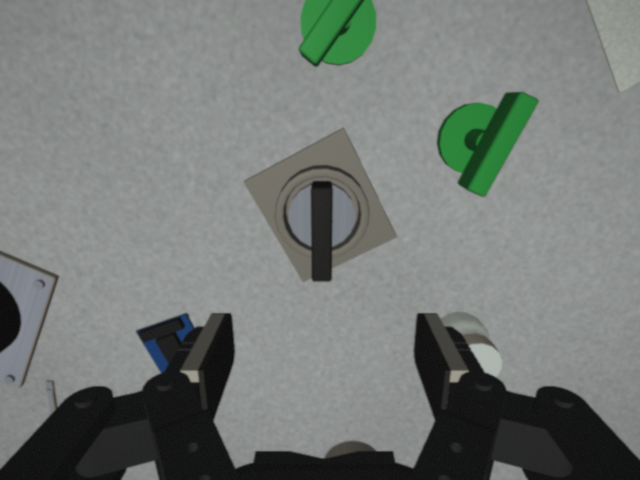

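View pics/s9.png

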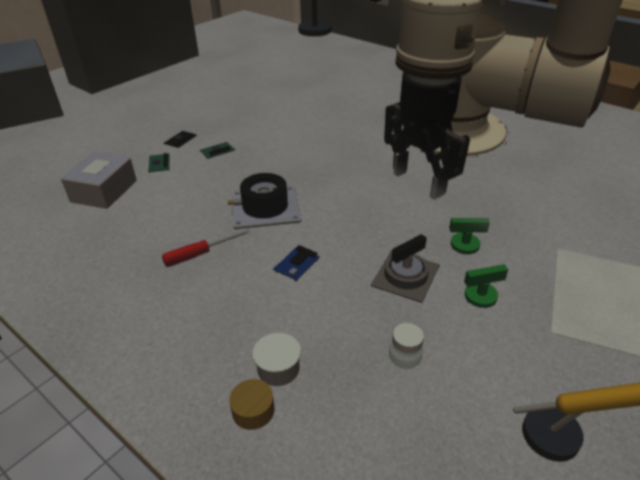

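```bash
python3 -c "
from workcell import *
print(job_done())"
```

```text
the job is handed in; nothing more can be done
None
```

The job is handed in after about 17 s of the 72 s allowed: the ring is turned clockwise to its stop and the wrench is back in its cup.

- **Seating:** I took the black wrench (not the green look-alikes), lined its pins up with the holes from the wrist camera, and lowered it in small steps. It met no force until the head rested on the ring at the height expected for full seating, with about 5 N of contact.
- **Turning:** I turned clockwise in small steps. The torque read roughly 0.02 to 0.18 N m on the way, then climbed over the last two degrees to about 0.6 N m, which I took as the stop. I backed off before lifting out. Side forces on the ring and barrel stayed under about 6 N.
- **Ring check:** The holes' line moved about 0.48 rad between the two pictures. That fits a stop at 0.5 from a start between 0 and 0.1. I could not read the ring's position directly.
- **Wrench and bystanders:** The last pictures show the wrench upright in its cup, with the board, jar, driver and green look-alikes where they were.
- **Camera disagreements:** The two cameras differed by 2 to 4 mm in places. This stayed within the bevel's tolerance, and the head met no side contact going in.

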